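# Set the writing place

### The job

Set out the calligrapher's writing place by pushing things along the table, never lifting or tipping them: push the closed wooden pen case fully home into the corner of the low L-shaped rail, its long hinge side flush along the long rail and its left end against the short end stop, and gently push the squat, widest ink jar, without squeezing it, until it stands wholly on the round mat. Leave everything else where it is.

Things in the scene. Friction and masses are not known exactly. Their poses are not given: they have to be found in the camera images.
- rail: Low L-shaped wooden rail fixed to the table, 25 mm high, 20 mm thick, ahead to the left, yaw up to 7 deg. Origin at table height in the inner corner. The long rail's inner face is its plane x = 0 and runs 300 mm from the corner along -y (right); the end stop's inner face is its plane y = 0 and runs 100 mm along -x (to the robot). The case belongs at x < 0, y < 0.
- pen_case: Loose closed dark wooden pen case, a block 95 mm (its x) by 200 mm (its y) by 45 mm high, about 0.45 kg (varies), brass clasp on the -x long side facing the robot, hinges on the +x long side. Origin at the centre of its underside, z up. It starts between the robot and the long rail, turned by up to 20 degrees, and slides with ordinary friction.
- case_left_corner (a point): Lower corner of the pen case at its hinge side (+x) and left end (+y). In the rail's frame it should come to x = 0, y = 0.
- case_right_corner (a point): Lower corner of the pen case at its hinge side (+x) and right end (-y). In the rail's frame it should come to x = 0, y = -200 mm.
- ink_jar: Loose squat round ink jar, brown glass, paper band, wide black cap: 56 mm in diameter up to 38 mm height, cap 50 mm in diameter, 52 mm high in all, about 0.22 kg (varies). Origin at the centre of its underside, z up. It stands in a row with two other bottles on the robot's right, in any of the three places, about 100 mm apart.
- mat: Round plain black rubber mat, 84 mm in diameter, flush with the table (no step), on the robot's far right. Origin at its centre. The jar is wholly on it when the centres are within 14 mm.
- ink_bottle: Bystander: tall slim round ink bottle, brown glass, 40 mm in diameter, 78 mm high, narrow cap; in the row with the jar. Origin under its centre.
- square_bottle: Bystander: square brown bottle 40 x 40 mm, 64 mm high with its round cap; in the row with the jar. Origin under its centre.
- reed_pen: Bystander: reed pen lying on the table along its x, 178 mm long, 10 mm thick. Origin under the middle of its shaft.
- paperweight: Bystander: steel paperweight 32 x 90 mm, 14 mm high, with a small ball knob up to 39 mm. Origin under its centre.
- seal: Bystander: small turned wooden seal, 32 mm in diameter, 62 mm high, left of the case. Origin under its centre.
- water_cup: Bystander: open white cup, 72 mm in diameter, 75 mm high, beyond the work. Origin under its centre.
There are look-alikes about, which are no part of the job. What is shaped like the ink_jar but pink is not meant. Several things have the shape of the pen_case; the one meant has the colours described above.

How it is judged:
By the outcome, as a careful person would: the job done as asked, in the order asked, and still so for the second after the job is handed in, with the robot touching nothing.
It also fails if it takes over 66 s, if anything falls off the work surface, if the arm or the gripper's body presses on something with over 40 N, if the wrist force passes 120 N, or if a joint passes its speed limit or range.

### The arm

A 6-joint arm with a two-finger parallel gripper is mounted at the origin on the work surface. World frame = base frame: x ahead of the robot, y to its left, z up, the work surface at z = 0. Lengths are in m, angles in rad, forces in N, time in s.
With the tool pointing down it reaches from about 0.425 to 1.125 m from the base axis. Payload 14.9 kg.
Tool frame: the origin (TCP) lies at the very end of the fingers, on their centre line; the grasp point (between the pads) lies 19 mm behind it; z points along the fingers, y is the line along which they close (so a half turn about z gives the same grasp; the last joint's range is limited). The gripper opens to 91 mm and grips with 3 to 60 N. Pads are 32 mm wide; open, the fingers measure 118 mm over their backs; the gripper's body (76 mm by 178 mm) begins 60 mm behind the grasp point.
Start: joints at [1.229, 0.379, 1.734, -0, 1.028, -0.033], TCP at [0.213, 0.667, 0.178] pointing down, gripper open.
Joint ranges: [-2.77, 2.77], [-0.74, 2.19], [0, 2.66], [-1.06, 4.2], [0.31, 2.87], [-3.08, 3.08]. Speed limits (rad/s): [1.89, 1.89, 2.39, 3.14, 3.14, 3.14].

### API

Orientations are given as a rotation vector (axis times angle).
In Python, from plant import status, viewer, job gives the robot as it stands.
- The arm moves only by the tool step_arm, never from a script. Its argument "plan" is a list that holds one entry, the list of rows, each a list of 7 numbers: the shift along the tool's x, y, z normalised to -1 to 1, where 1 is 0.04 m, then the turn, a rotation vector about the tool's x, y, z normalised to -1 to 1, where 1 is 4 degrees, then the closure, from 0 (fully open) to 1 (shut). In form: [[[tx, ty, tz, ax, ay, az, fingers], ...]]. A call has 1 to 8 rows; each row shifts and turns the commanded pose from where the row before left it, along the tool's axes as they then stand; what a row does not reach is not made up. A row lasts 1/8 s, in which the tool goes at most 62.5 mm and 10.7 degrees, less where a joint would pass 70% of its speed; a pose out of reach is approached as far as the arm can. A call with a number of a shift or a turn outside -1 to 1 is refused whole. A call with a gripper value outside its range is refused whole. The fingers move at their own pace and stop on an object; the grip force is fixed at half the most. Time passes only in rows, so rows that do not move let the fingers close. It gives the time, the measured TCP pose, the force, the opening and the grip force at its end, in the units of the state.
- status.observe(): the state, without advancing time (a new reading comes with each control period).
- viewer.capture(name): name is "scene" or "top" or "wrist"; returns (picture, depth): 420x560x3 uint8, red, green, blue; 420x560 float32, m along the optical axis (not along the pixel's ray), 0 where there is no reading.
- viewer.get_calibration(name): a dict with "fx", "fy", "cx", "cy" (pixels), "D" ([k1, k2, p1, p2, k3] as OpenCV has them; the pictures are not rectified), "R" (3x3) and "t" (3): a world point X has camera coordinates R X + t; the wrist camera has in their place "T_tool_cam" (4x4, takes a point from camera to tool coordinates, whose origin is the TCP and whose axes are the flange's). Camera axes: x right, y down, z forward; pixel columns grow to the right and rows downward; lengths in m; the calibration is good to about 2 mm. A picture is of the moment at which its call begins: read the wrist's pose just before it. get_calibration takes no time and is no camera call.
- job.close_job(): hands the job in; it is judged then, once.
The state is a dict: "time": time; "joints": joint angles; "joint_velocities": joint speeds; "tau": joint torques, N m; "tool_pos": TCP position; "eef_rot": TCP orientation; "force": force on the tool from outside, world axes, zero at the start; "torque": the same for the moment, N m; "grip_width": opening from 0.0 (shut) to 1.0 (fully open); "grip_force": force on a finger pad.
Only numpy, scipy, OpenCV 4.12 (cv2) and the standard library are available. Lean on these libraries where they do the work, as an engineer would, in place of code of your own. Each camera call takes 0.05 s, during which the arm holds its last target. There are 200 camera calls.

## Working session

There is one attempt and no reset: what is moved stays moved. The work goes in short steps, Python scripts to look and compute and a tool call to move; the robot and the scene stay as the last step left them, time stands still between calls to the robot, and variables do not carry over. Pictures are saved under pics/ and viewed, at most 10 in all, crops included, and the job is handed in when it is done.

Besides the shell and the picture viewer there is one more tool, called after "Emit:" as name(argument=value, ...), one argument or row to a line, values as JSON. step_arm: Moves the arm, as the interface text tells. Its arguments: {"type":"object","properties":{"plan":{"type":"array"}},"required":["plan"]}

```bash
mkdir -p pics; ls
python3 - <<'E'
from plant import status, viewer, job
import cv2, numpy as np
print(status.observe())
for n in ("scene","top"):
    im,d=viewer.capture(n); cv2.imwrite(f"pics/{n}0.png",im[...,::-1]); np.savez(f"{n}0.npz",im=im,d=d)
    print(n,viewer.get_calibration(n))
E
```

```text
pics
{'time': 0.0, 'joints': array([ 1.22872186e+00,  3.79408336e-01,  1.73475411e+00,  1.68655918e-06,
        1.02847966e+00, -3.33251596e-02]), 'joint_velocities': array([-6.01550453e-04,  3.54874413e-04,  5.85733765e-04,  8.66055673e-04,
       -2.74055644e-03, -6.10892279e-05]), 'tau': array([ 5.03251540e-04, -7.63750792e+01, -4.34349740e+01,  6.50885166e-02,
        4.26582014e-02, -8.82744348e-05]), 'tool_pos': array([0.21258992, 0.66650275, 0.17700164]), 'eef_rot': array([-4.83029217e-01, -3.10403693e+00,  1.61898604e-03]), 'force': array([-0.51726307,  0.3603554 , -0.2830429 ]), 'torque': array([ 5.44110743e-02, -2.56948756e-05,  1.70962735e-02]), 'grip_force': 0.0, 'grip_width': 1.001493274878209}
scene {'fx': 441.7199869997853, 'fy': 441.7199869997853, 'cx': 276.2970491297568, 'cy': 208.83558303066346, 'D': array([-0.050933,  0.      ,  0.      ,  0.      ,  0.      ]), 'R': array([[-0.86117268,  0.50822187, -0.00959974],
       [ 0.29501119,  0.48433337, -0.82364409],
       [-0.41394446, -0.71213182, -0.5670258 ]]), 't': array([ 0.41589153, -0.10418269,  1.36479076])}
top {'fx': 383.5058005971576, 'fy': 383.5058005971576, 'cx': 279.04059719424254, 'cy': 212.11332058391255, 'D': array([-0.00256989,  0.        ,  0.        ,  0.        ,  0.        ]), 'R': array([[-2.85734297e-02, -9.99591651e-01, -3.01313964e-04],
       [-9.93752464e-01,  2.84390477e-02, -1.07922476e-01],
       [ 1.07886975e-01, -2.78428377e-03, -9.94159267e-01]]), 't': array([-0.00642586,  0.48788477,  0.80425362])}
```

View pics/top0.png

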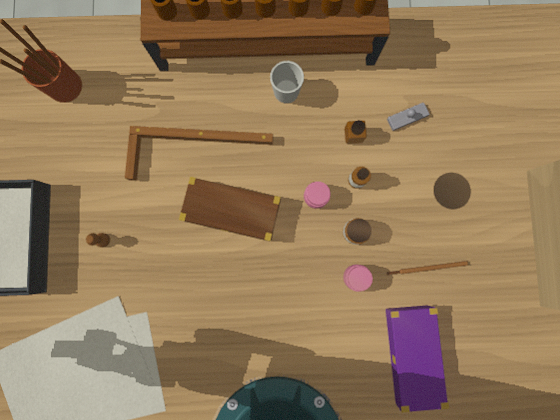

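View pics/scene0.png

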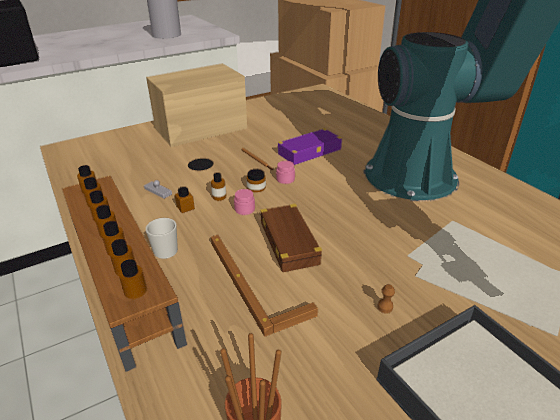

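The top view shows these candidates:
- **Case:** brown with brass fittings at (231,209), purple look-alike at (416,357). The brown one fits.
- **Jar:** brown glass with black cap at (358,231), pink look-alikes at (317,195) and (358,278). The brown, squat one fits.
- **Rail:** inner corner near (138,140).
- **Mat:** (452,191).

Next I'll measure, and check the two choices in an enlarged crop.

```bash
cat > h.py <<'E'
import cv2, numpy as np
from plant import status, viewer
C={n:viewer.get_calibration(n) for n in("scene","top")}
def rays(n,uv):
    c=C[n];K=np.array([[c["fx"],0,c["cx"]],[0,c["fy"],c["cy"]],[0,0,1]])
    p=cv2.undistortPoints(np.asarray(uv,float).reshape(-1,1,2),K,np.array(c["D"])).reshape(-1,2)
    return np.c_[p,np.ones(len(p))]
def onplane(n,uv,z):
    c=C[n];d=rays(n,uv)@c["R"];o=-c["R"].T@c["t"]
    return (o+d*((z-o[2])/d[:,2])[:,None])[:,:2]
def height(n,d):
    c=C[n];v,u=np.indices(d.shape);r=rays(n,np.c_[u.ravel(),v.ravel()])
    P=(r*d.ravel()[:,None]-c["t"])@c["R"];return P.reshape(*d.shape,3)
def blobs(mask,amin=60):
    cs,_=cv2.findContours(mask.astype(np.uint8),cv2.RETR_EXTERNAL,cv2.CHAIN_APPROX_NONE)
    return [c.reshape(-1,2) for c in cs if cv2.contourArea(c)>amin]
E
python3 - <<'E'
from h import *
f=np.load("top0.npz");im,d=f["im"],f["d"];P=height("top",d);H=P[...,2]
print("table z",np.median(H[300:330,200:300]))
hsv=cv2.cvtColor(im,cv2.COLOR_RGB2HSV)
def rect(lo,hi,z,roi):
    m=np.zeros(H.shape,bool);y0,y1,x0,x1=roi;m[y0:y1,x0:x1]=((H>lo)&(H<hi))[y0:y1,x0:x1]
    for c in blobs(m,40):
        w=onplane("top",c,z);r=cv2.minAreaRect((w*1000).astype(np.float32))
        print(z,"ctr px",c.mean(0).round(0),"rect mm",np.round(r[0],1),np.round(r[1],1),round(r[2],1),"box",np.round(cv2.boxPoints(r),0).tolist())
print("case");rect(.036,.055,.045,(165,250,170,295))
print("rail");rect(.015,.032,.025,(115,190,115,285))
print("row");rect(.030,.1,.052,(110,300,295,385))
print("paperw,seal,cup");rect(.008,.03,.014,(90,140,380,440));rect(.03,.08,.062,(220,260,70,130));rect(.05,.1,.075,(50,110,260,310))
# mat
m=np.zeros(H.shape,bool);m[165:220,425:480]=(hsv[...,2]<95)[165:220,425:480]
for c in blobs(m):
    w=onplane("top",c,0)*1000;print("mat",cv2.minEnclosingCircle(w.astype(np.float32)),w.mean(0))
big=cv2.resize(im[115:295,110:480],None,fx=2.1,fy=2.1,interpolation=cv2.INTER_CUBIC);cv2.imwrite("pics/crop1.png",big[...,::-1])
E
```

```text
table z 0.0007915407757090021
case
0.045 ctr px [230. 209.] rect mm [496.1  83.5] [199.6  96.3] 75.3 box [[424.0, -1.0], [517.0, -25.0], [568.0, 168.0], [475.0, 192.0]]
rail
0.025 ctr px [185. 141.] rect mm [617.  152.1] [319.7 120.8] 85.0 box [[543.0, -2.0], [663.0, -12.0], [691.0, 306.0], [571.0, 317.0]]
row
0.052 ctr px [359. 278.] rect mm [ 343.2 -180.2] [54.3 53.8] 24.0 box [[307.0, -167.0], [329.0, -216.0], [379.0, -194.0], [357.0, -145.0]]
0.052 ctr px [358. 231.] rect mm [ 440.5 -184. ] [52.6 53.8] 42.9 box [[403.0, -182.0], [439.0, -222.0], [478.0, -186.0], [441.0, -146.0]]
0.052 ctr px [317. 194.] rect mm [ 519.9 -102.5] [52.8 53.4] 87.9 box [[492.0, -128.0], [546.0, -130.0], [547.0, -77.0], [494.0, -75.0]]
0.052 ctr px [360. 176.] rect mm [ 555.8 -194.1] [42.8 40.9] 88.4 box [[535.0, -215.0], [576.0, -216.0], [577.0, -173.0], [536.0, -172.0]]
0.052 ctr px [356. 130.] rect mm [ 655.3 -191.7] [41.2 44.2] 88.4 box [[633.0, -212.0], [677.0, -213.0], [678.0, -172.0], [634.0, -170.0]]
paperw,seal,cup
0.014 ctr px [408. 116.] rect mm [ 699.1 -318.1] [33.3 88.9] 22.2 box [[667.0, -283.0], [700.0, -366.0], [731.0, -353.0], [698.0, -271.0]]
0.062 ctr px [ 93. 239.] rect mm [438.  365.1] [26.9 25.5] 44.8 box [[419.0, 365.0], [437.0, 347.0], [456.0, 366.0], [438.0, 384.0]]
0.075 ctr px [287.  79.] rect mm [766.7 -45.3] [67.9 77.6] 88.4 box [[727.0, -78.0], [804.0, -80.0], [806.0, -12.0], [729.0, -10.0]]
0.075 ctr px [284.  53.] rect mm [823.6 -41.7] [104.7  13.5] 88.4 box [[815.0, -94.0], [829.0, -94.0], [832.0, 10.0], [818.0, 11.0]]
mat ((527.6456909179688, -408.78082275390625), 39.821807861328125) [ 526.77591934 -408.56796465]
```

View pics/crop1.png

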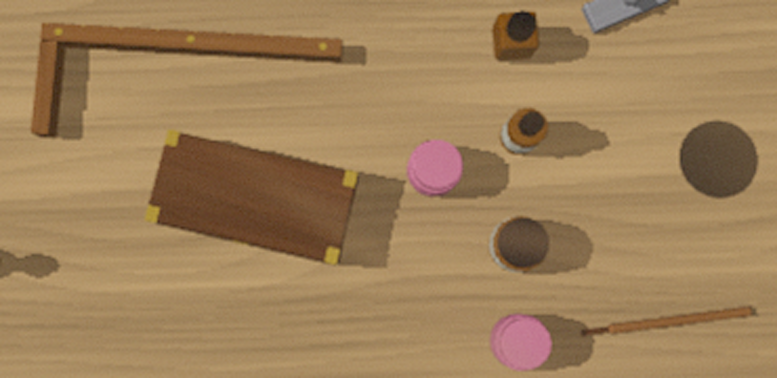

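The crop confirms the brown brass-cornered case at top-view pixel (231,209) and the brown, black-capped squat jar at (358,231). The sizes agree with what's given: case 200×96 mm, rail 320×121 mm. The plan is to push the case's long side square to the rail with the two open fingers, then push its right end along to the stop. First I move behind the case.

Emit:
step_arm(
  plan=[
    [[0, 0, 0, 0, 0, -0.72, 0], [-0.66, -0.94, 0, 0, 0, 0, 0], [-0.66, -0.94, 0, 0, 0, 0, 0], [-0.66, -0.94, 0, 0, 0, 0, 0], [-0.66, -0.94, 0, 0, 0, 0, 0], [-0.66, -0.94, 0, 0, 0, 0, 0], [-0.66, -0.94, 0, 0, 0, 0, 0], [-0.66, -0.94, 0, 0, 0, 0, 0]],
  ],
)

```text
time: 1.1
tool_pos: [0.3243, 0.3637, 0.1775]
eef_rot: [-0.405, -3.115, 0.0]
force: [0.5, 0.3, -0.7]
grip_width: 0.998
grip_force: 0.0
```

```bash
cat > go.py <<'E'
# usage: go.py x y z yaw_deg (mm) : deltas from present pose, in units of the rows (shift along present tool axes)
import sys
from plant import status
import numpy as np
from scipy.spatial.transform import Rotation as Ro
s=status.observe();R=Ro.from_rotvec(s["eef_rot"]).as_matrix();p=s["tool_pos"]*1000
yaw=np.degrees(np.arctan2(-R[0,1],R[1,1]))
print("t",round(s["time"],2),"pos",p.round(1),"yaw",round(yaw,2),"tilt",round(np.degrees(np.arccos(-R[2,2])),2),"F",np.round(s["force"],1),"grip",round(s["grip_width"],2))
a=list(map(float,sys.argv[1:]))
for i in range(0,len(a),4):
    t=a[i:i+4]
    Rt=Ro.from_euler("z",t[3],degrees=True).as_matrix()@np.diag([-1,1,-1.])
    print("shift/40 before turn",(R.T@(np.array(t[:3])-p)/40).round(3),"after turn",(Rt.T@(np.array(t[:3])-p)/40).round(3),"turn/4deg",(np.degrees(Ro.from_matrix(R.T@Rt).as_rotvec())/4).round(3))
E
python3 go.py 419 104 130 -14.8
```

```text
t 1.1 pos [324.3 363.7 177.5] yaw -14.8 tilt 0.01 F [ 0.5  0.3 -0.7] grip 1.0
shift/40 before turn [-3.948 -5.672  1.188] after turn [-3.948 -5.672  1.187] turn/4deg [-0.003 -0.001 -0.   ]
```

Emit:
step_arm(
  plan=[
    [[-0.65, -0.94, 0, 0, 0, 0, 0], [-0.65, -0.94, 0, 0, 0, 0, 0], [-0.65, -0.94, 0, 0, 0, 0, 0], [-0.65, -0.94, 0, 0, 0, 0, 0], [-0.65, -0.94, 0, 0, 0, 0, 0], [-0.65, -0.94, 0, 0, 0, 0, 0], [0, 0, 1, 0, 0, 0, 0], [0, 0, 1, 0, 0, 0, 0]],
  ],
)

```text
time: 2.1
tool_pos: [0.4177, 0.1066, 0.097]
eef_rot: [0.407, 3.114, 0.001]
force: [-0.3, 0.4, -0.8]
grip_width: 1.001
grip_force: 0.0
```

```bash
python3 go.py 419 104 14 -14.8
```

```text
t 2.1 pos [417.7 106.6  97. ] yaw -14.9 tilt 0.08 F [-0.3  0.4 -0.8] grip 1.0
shift/40 before turn [-0.046 -0.057  2.074] after turn [-0.049 -0.055  2.074] turn/4deg [ 0.009  0.018 -0.025]
```

Emit:
step_arm(
  plan=[
    [[0, 0, 0.8, 0, 0, 0, 0], [0, 0, 0.8, 0, 0, 0, 0], [0, -0.04, 0.46, 0, 0, 0, 0], [-0.2, 0, 0, 0, 0, 0, 0], [-0.2, 0, 0, 0, 0, 0, 0]],
  ],
)

```text
time: 2.72
tool_pos: [0.4335, 0.1016, 0.0159]
eef_rot: [0.405, 3.115, 0.0]
force: [-0.2, -0.5, 0.9]
grip_width: 1.004
grip_force: 0.0
```

```bash
python3 go.py 538.4 86.5 14 -5
```

```text
t 2.73 pos [433.5 101.6  15.9] yaw -14.81 tilt 0.05 F [-0.2 -0.5  0.9] grip 1.0
shift/40 before turn [-2.632  0.306  0.051] after turn [-2.646 -0.147  0.049] turn/4deg [ 0.004  0.012 -2.453]
```

Emit:
step_arm(
  plan=[
    [[-0.25, 0, 0, 0, 0, -0.2, 0], [-0.3, 0, 0, 0, 0, -0.32, 0], [-0.3, 0, 0, 0, 0, -0.32, 0], [-0.3, 0, 0, 0, 0, -0.32, 0], [-0.3, 0, 0, 0, 0, -0.32, 0], [-0.3, 0, 0, 0, 0, -0.32, 0], [-0.3, 0, 0, 0, 0, -0.32, 0], [-0.2, 0, 0, 0, 0, -0.32, 0]],
  ],
)

```text
time: 3.72
tool_pos: [0.5214, 0.0845, 0.0152]
eef_rot: [0.136, 3.139, 0.0]
force: [-0.2, -0.2, -0.8]
grip_width: 1.002
grip_force: 0.0
```

```bash
cat > look.py <<'E'
import sys
from h import *
im,d=viewer.capture("top");H=height("top",d)[...,2];np.savez("last.npz",im=im,d=d)
hsv=cv2.cvtColor(im,cv2.COLOR_RGB2HSV)
m=(hsv[...,0]<14)&(hsv[...,2]<125)&(H>.036)&(H<.055);m[:,290:]=0;m[:100]=0;m[270:]=0;m[:,:130]=0
y=(hsv[...,0]>18)&(hsv[...,0]<32)&(hsv[...,1]>120)&(H>.036)&(H<.055);y[:,300:]=0;y[:100]=0
m=cv2.morphologyEx((m|y).astype(np.uint8),cv2.MORPH_OPEN,np.ones((3,3)))
th=np.radians(-5.0);o=np.array([669.3,287.9]);A=np.array([[np.cos(th),-np.sin(th)],[np.sin(th),np.cos(th)]])
for c in blobs(m,800):
    r=cv2.minAreaRect((onplane("top",c,.045)*1000).astype(np.float32))
    print("case",np.round(r[0],1),np.round(r[1],1),round(r[2],1),"box in rail frame",np.round((cv2.boxPoints(r)-o)@A,1).tolist())
    c2=c
if len(sys.argv)>1: cv2.imwrite(sys.argv[1],cv2.resize(im[100:310,90:500],None,fx=1.9,fy=1.9,interpolation=cv2.INTER_CUBIC)[...,::-1])
E
python3 go.py 538.4 86.5 14 -5; python3 look.py pics/p2.png
```

```text
t 3.73 pos [521.4  84.5  15.2] yaw -4.97 tilt 0.0 F [-0.2 -0.2 -0.8] grip 1.0
shift/40 before turn [-0.419  0.086  0.03 ] after turn [-0.419  0.086  0.03 ] turn/4deg [0.    0.001 0.007]
```

View pics/p2.png

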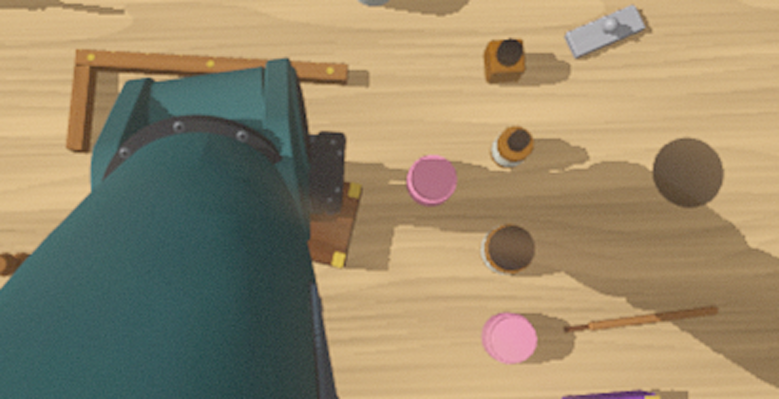

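The case's right corners are still at the same pixels, near (276,200) and (268,236) in the full frame, and the force is zero, even though the arm now covers the case. I need the scene view to see where the fingers are.

Run:
```python
from h import *
im,d=viewer.capture("scene")
p=np.array([[.5214,.0845,.0152]]);c=C["scene"];q=(c["R"]@p[0]+c["t"]);print("tcp px",c["fx"]*q[0]/q[2]+c["cx"],c["fy"]*q[1]/q[2]+c["cy"],"depth",q[2])
cv2.imwrite("pics/p3.png",cv2.resize(im[90:370,150:450],None,fx=2,fy=2)[...,::-1])
```

```text
tcp px 280.25348503659154 240.75022657205366 depth 1.0801661889429928
```

View pics/p3.png

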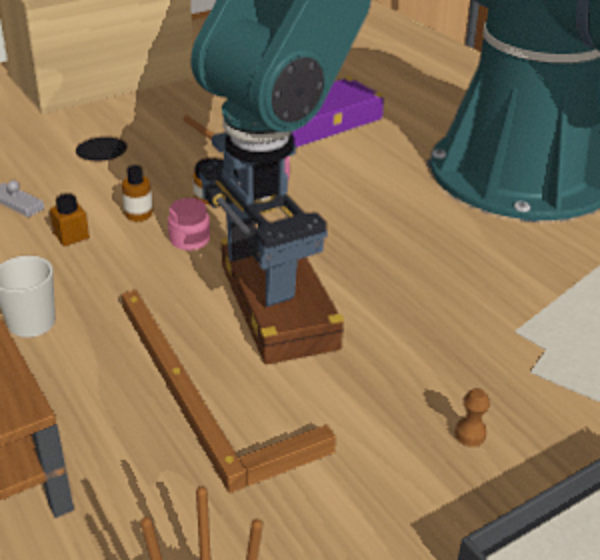

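The left finger seems to end on the case's top face, at crop (280,298) or full-frame (290,239). It is either sitting higher than reported or passing into the case. I'll measure the fingers by depth.

```bash
python3 go.py
python3 - <<'E'
from h import *
im,d=viewer.capture("scene");P=height("scene",d)
for v in range(212,246,3):
    print(v,[tuple((P[v,u]*1000).round(0).astype(int)) for u in (284,288,292)], im[v,288])
c=C["scene"]
for z in (.015,.045,.06):
  for s in (52,-52):
    X=np.array([.5214+s*.0867e-3,.0845+s*.996e-3,z]);q=c["R"]@X+c["t"];print(z,s,(c["fx"]*q[0]/q[2]+c["cx"]).round(1),(c["fy"]*q[1]/q[2]+c["cy"]).round(1))
E
```

```text
t 3.83 pos [521.4  84.6  15.2] yaw -5.01 tilt 0.02 F [-1.5 -0.1  0.1] grip 1.0
212 [(np.int64(563), np.int64(170), np.int64(167)), (np.int64(554), np.int64(171), np.int64(165)), (np.int64(544), np.int64(171), np.int64(161))] [56 63 68]
215 [(np.int64(562), np.int64(168), np.int64(158)), (np.int64(552), np.int64(168), np.int64(154)), (np.int64(538), np.int64(162), np.int64(145))] [ 83  94 107]
218 [(np.int64(557), np.int64(161), np.int64(144)), (np.int64(548), np.int64(163), np.int64(142)), (np.int64(539), np.int64(164), np.int64(139))] [ 84  96 109]
221 [(np.int64(558), np.int64(162), np.int64(137)), (np.int64(549), np.int64(163), np.int64(135)), (np.int64(524), np.int64(141), np.int64(111))] [ 85  97 110]
224 [(np.int64(543), np.int64(137), np.int64(107)), (np.int64(536), np.int64(143), np.int64(108)), (np.int64(525), np.int64(143), np.int64(105))] [ 80  92 104]
227 [(np.int64(544), np.int64(139), np.int64(101)), (np.int64(534), np.int64(139), np.int64(97)), (np.int64(524), np.int64(142), np.int64(95))] [ 80  91 106]
230 [(np.int64(541), np.int64(134), np.int64(88)), (np.int64(535),
[... 302 characters left out ...]
.int64(533), np.int64(138), np.int64(71)), (np.int64(523), np.int64(140), np.int64(68))] [ 80  93 104]
239 [(np.int64(542), np.int64(136), np.int64(64)), (np.int64(532), np.int64(137), np.int64(61)), (np.int64(522), np.int64(139), np.int64(58))] [ 80  92 105]
242 [(np.int64(542), np.int64(135), np.int64(55)), (np.int64(527), np.int64(130), np.int64(45)), (np.int64(520), np.int64(136), np.int64(46))] [100  61  37]
245 [(np.int64(542), np.int64(136), np.int64(46)), (np.int64(534), np.int64(140), np.int64(46)), (np.int64(526), np.int64(146), np.int64(47))] [102  61  33]
0.015 52 289.9 253.2
0.015 -52 271.3 229.3
0.045 52 290.0 243.3
0.045 -52 271.1 219.7
0.06 52 290.1 238.2
0.06 -52 271.0 214.8
```

The finger is visible only down to z≈55–58 mm, above the 45 mm case top, while the TCP reads 15 mm. So the fingers passed over the case without touching it, and the height reading looks about 35–40 mm off. The wrist camera's depth gives a second check.

Run:
```python
from h import *
from scipy.spatial.transform import Rotation as Ro
s=status.observe();im,d=viewer.capture("wrist");c=viewer.get_calibration("wrist");T=c["T_tool_cam"];print(T.round(3))
K=np.array([[c["fx"],0,c["cx"]],[0,c["fy"],c["cy"]],[0,0,1]])
v,u=np.indices(d.shape);p=cv2.undistortPoints(np.c_[u.ravel(),v.ravel()].astype(float).reshape(-1,1,2),K,np.array(c["D"])).reshape(-1,2)
Pc=np.c_[p,np.ones(len(p))]*d.reshape(-1,1);Pt=Pc@T[:3,:3].T+T[:3,3]
Pw=(Pt@Ro.from_rotvec(s["eef_rot"]).as_matrix().T+s["tool_pos"]).reshape(*d.shape,3)
z=Pw[...,2][d>0];h,e=np.histogram(z,bins=np.arange(-.1,.2,.005))
for a,b in zip(e,h):
    if b>2000: print(round(a,3),b)
cv2.imwrite("pics/w1.png",im[...,::-1])
```

```text
[[ 0.    -0.971 -0.24   0.067]
 [ 1.     0.    -0.001  0.001]
 [ 0.001 -0.24   0.971 -0.207]
 [ 0.     0.     0.     1.   ]]
-0.005 61621
0.0 39115
0.04 29820
0.045 19172
0.135 2206
0.14 4293
0.145 13495
0.15 11582
0.155 3546
0.16 4938
0.165 9611
0.17 15501
0.175 8831
```

View pics/w1.png

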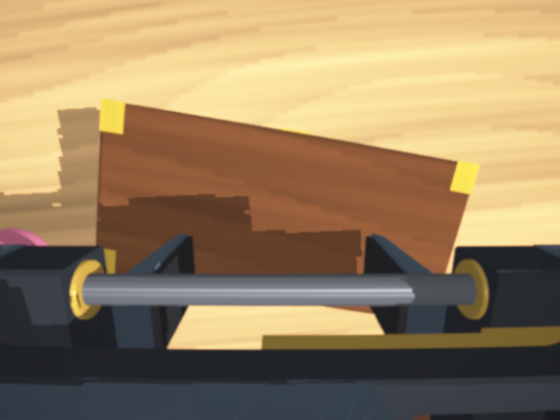

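The wrist view shows the fingertips at about (185,240) and (370,240) with the case's top running beneath them. It also agrees the table is 15 mm below the TCP. I'll measure where the fingertips end in the tool frame.

```bash
cat > tips.py <<'E'
from h import *
s=status.observe();im,d=viewer.capture("wrist");c=viewer.get_calibration("wrist");T=c["T_tool_cam"]
K=np.array([[c["fx"],0,c["cx"]],[0,c["fy"],c["cy"]],[0,0,1]])
for u,v in [(185,238),(183,245),(180,250),(175,256),(165,262),(150,265),(372,240),(376,248),(385,256),(180,300),(172,330),(250,250),(270,330)]:
    p=cv2.undistortPoints(np.array([[[u,v]]],float),K,np.array(c["D"]))[0,0]
    for vv in (v,):
        X=T[:3,:3]@(np.r_[p,1]*d[vv,u])+T[:3,3];print((u,v),"tool mm",(X*1000).round(0),"rgb",im[vv,u])
for X in [(16,45,0),(16,-45,0),(16,45,-30),(16,-45,-30),(16,45,-40),(-16,45,0)]:
    q=T[:3,:3].T@(np.array(X)/1000-T[:3,3]);print(X,"-> px",(c["fx"]*q[0]/q[2]+c["cx"]).round(0),(c["fy"]*q[1]/q[2]+c["cy"]).round(0))
E
python3 tips.py
```

```text
(185, 238) tool mm [ 16. -48. -40.] rgb [40 45 52]
(183, 245) tool mm [ 16. -45. -52.] rgb [31 32 35]
(180, 250) tool mm [ 16. -45. -59.] rgb [32 32 33]
(175, 256) tool mm [ 16. -45. -67.] rgb [40 41 44]
(165, 262) tool mm [ 16. -47. -74.] rgb [33 35 38]
(150, 265) tool mm [ 17. -51. -81.] rgb [56 67 78]
(372, 240) tool mm [ 16.  48. -44.] rgb [32 32 36]
(376, 248) tool mm [ 16.  47. -57.] rgb [31 32 34]
(385, 256) tool mm [ 16.  47. -68.] rgb [32 32 35]
(180, 300) tool mm [  29.  -23. -133.] rgb [119 123 130]
(172, 330) tool mm [-13. -45. -79.] rgb [52 51 54]
(250, 250) tool mm [  6. -15. -30.] rgb [98 62 38]
(270, 330) tool mm [-72.  -6.  15.] rgb [247 219 150]
(16, 45, 0) -> px 349.0 220.0
(16, -45, 0) -> px 206.0 220.0
(16, 45, -30) -> px 360.0 233.0
(16, -45, -30) -> px 195.0 233.0
(16, 45, -40) -> px 364.0 238.0
(-16, 45, 0) -> px 346.0 267.0
```

Emit:
step_arm(
  plan=[
    [[0, 0, -1, 0, 0, 0, 0], [0, 0, -0.5, 0, 0, 0, 0], [0.65, 0, 0, 0, 0, 0.6, 0], [0.65, 0, 0, 0, 0, 0.6, 0], [0.65, 0, 0, 0, 0, 0.6, 0], [0.6, 0, 0, 0, 0, 0.65, 0], [0, 0, 0, 0, 0, 0, 0]],
  ],
)

```text
time: 4.85
tool_pos: [0.4183, 0.1, 0.0751]
eef_rot: [-0.405, -3.115, 0.0]
force: [0.2, 0.2, 0.6]
grip_width: 0.999
grip_force: 0.0
```

```bash
python3 go.py 419 104 14 -14.8
python3 - <<'E'
from h import *
im,d=viewer.capture("wrist");c=viewer.get_calibration("wrist");T=c["T_tool_cam"]
K=np.array([[c["fx"],0,c["cx"]],[0,c["fy"],c["cy"]],[0,0,1]])
v,u=np.indices(d.shape);p=cv2.undistortPoints(np.c_[u.ravel(),v.ravel()].astype(float).reshape(-1,1,2),K,np.array(c["D"])).reshape(-1,2)
X=((np.c_[p,np.ones(len(p))]*d.reshape(-1,1))@T[:3,:3].T+T[:3,3]).reshape(*d.shape,3)*1000
for sgn in(-1,1):
    m=(abs(X[...,0])<20)&(sgn*X[...,1]>42)&(sgn*X[...,1]<62)&(X[...,2]<30)&(X[...,2]>-75)&(d>0)
    print(sgn,"finger pts",m.sum(),"tool z histogram",np.histogram(X[...,2][m],bins=range(-80,31,10)))
cv2.imwrite("pics/w2.png",im[...,::-1])
E
```

```text
t 4.85 pos [418.3 100.   75.1] yaw -14.81 tilt 0.05 F [0.2 0.2 0.6] grip 1.0
shift/40 before turn [0.007 0.103 1.528] after turn [0.008 0.103 1.528] turn/4deg [-0.005 -0.01  -0.003]
-1 finger pts 1412 tool z histogram (array([261, 425, 334, 293,  99,   0,   0,   0,   0,   0,   0]), array([-80, -70, -60, -50, -40, -30, -20, -10,   0,  10,  20,  30]))
1 finger pts 1394 tool z histogram (array([245, 423, 334, 286, 106,   0,   0,   0,   0,   0,   0]), array([-80, -70, -60, -50, -40, -30, -20, -10,   0,  10,  20,  30]))
```

View pics/w2.png

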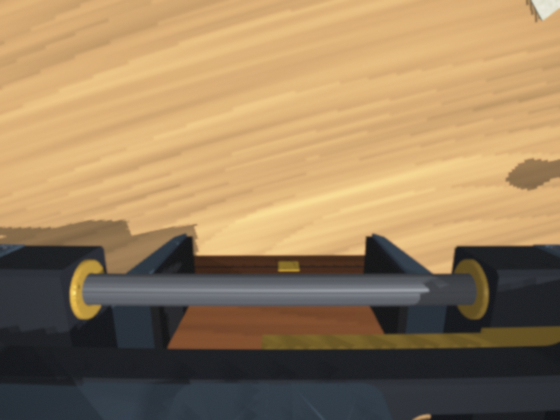

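With nothing in the way, both fingers end at tool z ≈ −37 mm. So the real tips are 37 mm above the reported TCP, which also fits the body's underside being at 132 mm. From here on, tip height = reported z + 37 mm, and I'll command about −24 mm, checking force on the way down.

Emit:
step_arm(
  plan=[
    [[0, 0.1, 0.8, 0, 0, 0, 0], [0, 0, 0.8, 0, 0, 0, 0], [0, 0, 0.4, 0, 0, 0, 0], [0, 0, 0.2, 0, 0, 0, 0], [0, 0, 0.2, 0, 0, 0, 0]],
  ],
)

```text
time: 5.52
tool_pos: [0.4216, 0.1038, -0.0207]
eef_rot: [0.406, 3.114, 0.0]
force: [-0.0, 0.6, 0.4]
grip_width: 1.002
grip_force: 0.0
```

Emit:
step_arm(
  plan=[
    [[0, 0, 0.08, 0, 0, 0, 0], [-0.2, 0, 0, 0, 0, 0, 0], [-0.2, 0, 0, 0, 0, 0, 0], [-0.2, 0, 0, 0, 0, 0, 0]],
  ],
)

```text
time: 6.02
tool_pos: [0.4446, 0.0974, -0.0237]
eef_rot: [-0.406, -3.115, 0.0]
force: [-3.0, 0.7, 1.0]
grip_width: 1.001
grip_force: 1.7
```

```bash
python3 go.py 538.4 86.5 -24 -5; python3 look.py
```

```text
t 6.03 pos [444.6  97.4 -23.7] yaw -14.86 tilt 0.01 F [-3.   0.7  1. ] grip 1.0
shift/40 before turn [-2.337  0.338  0.006] after turn [-2.36  -0.067  0.006] turn/4deg [-0.    -0.003 -2.464]
```

Contact now shows as −3 N. I'll push on while turning square to the rail, stopping short.

Emit:
step_arm(
  plan=[
    [[-0.3, 0, 0, 0, 0, -0.35, 0], [-0.3, 0, 0, 0, 0, -0.35, 0], [-0.3, 0, 0, 0, 0, -0.35, 0], [-0.3, 0, 0, 0, 0, -0.35, 0], [-0.3, 0, 0, 0, 0, -0.35, 0], [-0.3, 0, 0, 0, 0, -0.35, 0], [-0.3, 0, 0, 0, 0, -0.36, 0], [-0.1, 0, 0, 0, 0, 0, 0]],
  ],
)

```text
time: 7.08
tool_pos: [0.5315, 0.0817, -0.0239]
eef_rot: [0.137, 3.138, 0.0]
force: [-4.2, -0.5, 2.3]
grip_width: 0.999
grip_force: 1.7
```

```bash
python3 go.py 538.4 86.5 -24 -5; python3 look.py
```

```text
t 7.08 pos [531.5  81.7 -23.9] yaw -4.99 tilt 0.03 F [-4.2 -0.5  2.3] grip 1.0
shift/40 before turn [-0.161  0.135  0.002] after turn [-0.161  0.135  0.002] turn/4deg [0.002 0.008 0.002]
```

Emit:
step_arm(
  plan=[
    [[-0.05, 0, 0, 0, 0, 0, 0], [-0.05, 0, 0, 0, 0, 0, 0], [-0.05, 0, 0, 0, 0, 0, 0], [-0.02, 0, 0, 0, 0, 0, 0]],
  ],
)

```text
time: 7.62
tool_pos: [0.5373, 0.0811, -0.024]
eef_rot: [-0.137, -3.139, 0.0]
force: [-2.9, 1.2, 1.2]
grip_width: 1.0
grip_force: 1.2
```

Emit:
step_arm(
  plan=[
    [[-0.03, 0, 0, 0, 0, 0, 0]],
  ],
)

```text
time: 7.75
tool_pos: [0.5384, 0.081, -0.024]
eef_rot: [-0.137, -3.138, 0.0]
force: [-1.6, 0.2, -1.1]
grip_width: 0.998
grip_force: 0.9
```

Emit:
step_arm(
  plan=[
    [[-0.03, 0, 0, 0, 0, 0, 0]],
  ],
)

```text
time: 7.88
tool_pos: [0.5398, 0.0809, -0.024]
eef_rot: [0.137, 3.139, -0.0]
force: [-1.4, -0.2, -0.5]
grip_width: 0.999
grip_force: 0.8
```

Emit:
step_arm(
  plan=[
    [[-0.03, 0, 0, 0, 0, 0, 0], [-0.03, 0, 0, 0, 0, 0, 0]],
  ],
)

```text
time: 8.12
tool_pos: [0.5403, 0.0806, -0.0242]
eef_rot: [-0.136, -3.135, 0.001]
force: [-14.8, 2.8, 10.4]
grip_width: 0.999
grip_force: 7.7
```

Emit:
step_arm(
  plan=[
    [[-0.03, 0, 0, 0, 0, 0, 0], [-0.03, 0, 0, 0, 0, 0, 0]],
  ],
)

```text
time: 8.38
tool_pos: [0.5401, 0.0805, -0.0247]
eef_rot: [-0.136, -3.13, 0.001]
force: [-27.4, 5.6, 18.5]
grip_width: 0.999
grip_force: 14.2
```

The case seats on the long rail at x' = −111 mm, as predicted, with force rising to 27 N. I'll back off, lift, close the fingers and move to the case's right end.

Emit:
step_arm(
  plan=[
    [[0.5, 0, 0, 0, 0, 0, 0], [0, 0, -1, 0, 0, 0, 1], [0, 0, -1, 0, 0, 0, 1], [-0.5, -0.87, 0, 0, 0, 0, 1], [-0.5, -0.87, 0, 0, 0, 0, 1], [-0.5, -0.87, 0, 0, 0, 0, 1], [-0.5, -0.87, 0, 0, 0, 0, 1], [0, 0, 0, 0, 0, 0, 1]],
  ],
)

```text
time: 9.38
tool_pos: [0.5937, -0.0656, 0.0564]
eef_rot: [0.141, 3.136, -0.001]
force: [0.1, 0.4, 0.4]
grip_width: 0.266
grip_force: 0.0
```

```bash
python3 go.py 591 -65 -24 -5; python3 look.py pics/p4.png
```

```text
t 9.38 pos [593.7 -65.6  56.4] yaw -5.15 tilt 0.11 F [0.1 0.4 0.4] grip 0.27
shift/40 before turn [0.072 0.009 2.01 ] after turn [0.068 0.008 2.01 ] turn/4deg [-0.004  0.028 -0.036]
```

View pics/p4.png

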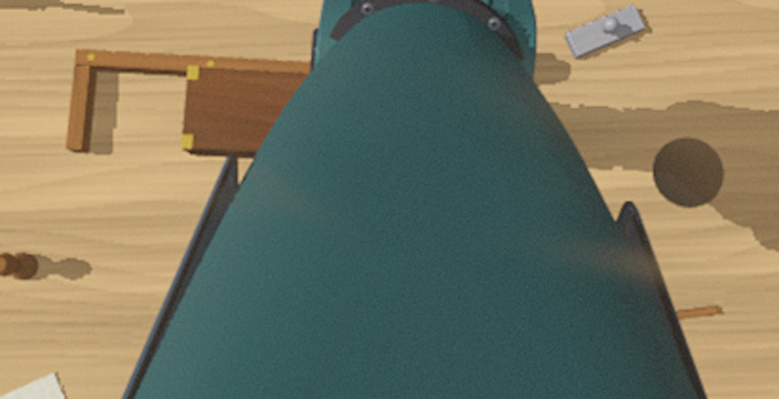

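The case lies flush along the long rail, its left end at crop (184,110), about 112 mm from the stop. Next I descend at its right end and push left.

Emit:
step_arm(
  plan=[
    [[0.07, 0, 0.9, 0, 0, 0, 1], [0, 0, 0.8, 0, 0, 0, 1], [0, 0, 0.3, 0, 0, 0, 1], [0, 0.25, 0, 0, 0, 0, 1], [0, 0.25, 0, 0, 0, 0, 1], [0, 0.15, 0, 0, 0, 0, 1]],
  ],
)

```text
time: 10.18
tool_pos: [0.5923, -0.0363, -0.0229]
eef_rot: [0.136, 3.137, -0.0]
force: [0.0, -1.0, -0.1]
grip_width: 0.002
grip_force: 0.0
```

```bash
python3 go.py 600.9 49 -24 -5
python3 - <<'E'
from h import *
im,d=viewer.capture("wrist");cv2.imwrite("pics/w3.png",im[...,::-1])
E
python3 look.py
```

```text
t 10.18 pos [592.3 -36.3 -22.9] yaw -4.97 tilt 0.09 F [ 0.  -1.  -0.1] grip 0.0
shift/40 before turn [-0.029  2.144  0.027] after turn [-0.028  2.144  0.027] turn/4deg [-0.     0.022  0.007]
```

Emit:
step_arm(
  plan=[
    [[0, 0.3, 0, 0, 0, 0, 1], [0, 0.4, 0, 0, 0, 0, 1], [0, 0.4, 0, 0, 0, 0, 1], [0, 0.4, 0, 0, 0, 0, 1], [0, 0.4, 0, 0, 0, 0, 1], [0, 0.35, 0, 0, 0, 0, 1], [0, 0.25, 0, 0, 0, 0, 1], [0, 0.1, 0, 0, 0, 0, 1]],
  ],
)

```text
time: 11.28
tool_pos: [0.6006, 0.067, -0.024]
eef_rot: [-0.137, -3.138, 0.0]
force: [-1.3, -4.2, 1.7]
grip_width: 0.005
grip_force: 1.9
```

Emit:
step_arm(
  plan=[
    [[0, 0.07, 0, 0, 0, 0, 1], [0, 0.05, 0, 0, 0, 0, 1], [0, 0.05, 0, 0, 0, 0, 1]],
  ],
)

```text
time: 11.65
tool_pos: [0.6011, 0.073, -0.0241]
eef_rot: [-0.138, -3.138, 0.0]
force: [1.0, -3.1, 1.8]
grip_width: 0.004
grip_force: 1.5
```

Emit:
step_arm(
  plan=[
    [[0, 0.04, 0, 0, 0, 0, 1], [0, 0.04, 0, 0, 0, 0, 1]],
  ],
)

```text
time: 11.9
tool_pos: [0.6015, 0.0763, -0.024]
eef_rot: [-0.138, -3.138, -0.0]
force: [-1.0, -2.2, 0.5]
grip_width: 0.006
grip_force: 1.3
```

Expected contact is at y ≈ 79 mm. I'll creep the rest.

Emit:
step_arm(
  plan=[
    [[0, 0.03, 0, 0, 0, 0, 1], [0, 0.03, 0, 0, 0, 0, 1], [0, 0.03, 0, 0, 0, 0, 1]],
  ],
)

```text
time: 12.28
tool_pos: [0.6018, 0.08, -0.024]
eef_rot: [-0.137, -3.139, 0.0]
force: [-0.5, -1.9, 0.3]
grip_width: 0.003
grip_force: 1.2
```

Emit:
step_arm(
  plan=[
    [[0, 0.03, 0, 0, 0, 0, 1], [0, 0.03, 0, 0, 0, 0, 1]],
  ],
)

```text
time: 12.52
tool_pos: [0.602, 0.0823, -0.024]
eef_rot: [-0.137, -3.138, 0.0]
force: [0.2, -1.7, -0.2]
grip_width: 0.009
grip_force: 1.1
```

Emit:
step_arm(
  plan=[
    [[0, 0.03, 0, 0, 0, 0, 1], [0, 0.03, 0, 0, 0, 0, 1]],
  ],
)

```text
time: 12.78
tool_pos: [0.6022, 0.0847, -0.024]
eef_rot: [-0.137, -3.139, 0.0]
force: [-0.4, -1.8, -0.3]
grip_width: 0.005
grip_force: 1.0
```

Emit:
step_arm(
  plan=[
    [[0, 0.03, 0, 0, 0, 0, 1], [0, 0.03, 0, 0, 0, 0, 1]],
  ],
)

```text
time: 13.02
tool_pos: [0.6023, 0.0852, -0.024]
eef_rot: [-0.136, -3.138, 0.004]
force: [0.5, -34.3, 2.4]
grip_width: 0.004
grip_force: 17.2
```

The case met the stop with force rising to 34 N. Now a seating nudge on the long side, with the fingers open.

Emit:
step_arm(
  plan=[
    [[0, -0.55, 0, 0, 0, 0, 1], [0, 0, -1, 0, 0, 0, 1], [0, 0, -1, 0, 0, 0, 0], [0.52, 0.8, 0, 0, 0, 0, 0], [0.52, 0.8, 0, 0, 0, 0, 0], [0.52, 0.8, 0, 0, 0, 0, 0], [0.52, 0.8, 0, 0, 0, 0, 0], [0, 0, 0, 0, 0, 0, 0]],
  ],
)

```text
time: 14.02
tool_pos: [0.5279, 0.2013, 0.0561]
eef_rot: [-0.134, -3.139, -0.0]
force: [0.8, -0.3, 0.1]
grip_width: 0.633
grip_force: 0.0
```

```bash
python3 go.py 530 199.7 -24 -5
python3 - <<'E'
from h import *
im,d=viewer.capture("wrist");cv2.imwrite("pics/w4.png",im[...,::-1])
E
```

```text
t 14.03 pos [527.9 201.3  56.1] yaw -4.89 tilt 0.02 F [ 0.8 -0.3  0.1] grip 0.63
shift/40 before turn [-0.057 -0.035  2.002] after turn [-0.057 -0.034  2.002] turn/4deg [ 0.004 -0.003  0.028]
```

View pics/w4.png

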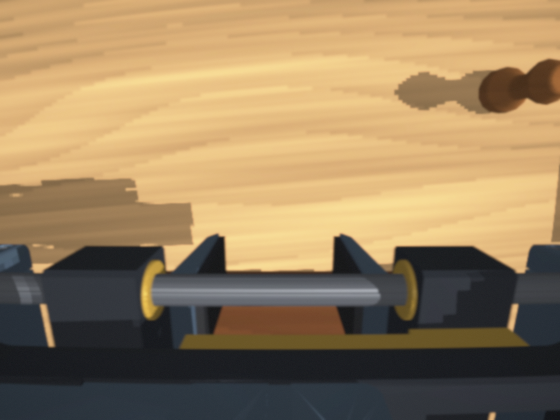

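This view shows the fingers behind the case with the seal clear at (505,90), so I can descend and nudge.

Emit:
step_arm(
  plan=[
    [[0, 0, 0.9, 0, 0, 0.03, 0], [0, 0, 0.8, 0, 0, 0, 0], [0, 0, 0.3, 0, 0, 0, 0], [-0.3, 0, 0, 0, 0, 0, 0], [-0.15, 0, 0, 0, 0, 0, 0], [-0.05, 0, 0, 0, 0, 0, 0]],
  ],
)

```text
time: 14.82
tool_pos: [0.5502, 0.1982, -0.0229]
eef_rot: [0.141, 3.137, 0.001]
force: [0.5, 0.7, -0.2]
grip_width: 1.0
grip_force: 0.0
```

Emit:
step_arm(
  plan=[
    [[-0.04, 0, 0, 0, 0, 0, 0], [-0.03, 0, 0, 0, 0, 0, 0]],
  ],
)

```text
time: 15.08
tool_pos: [0.5504, 0.1978, -0.0239]
eef_rot: [-0.14, -3.137, 0.001]
force: [-10.7, 2.6, 7.7]
grip_width: 0.999
grip_force: 5.5
```

```bash
python3 go.py 550 198 -24 -5
```

```text
t 15.07 pos [550.4 197.8 -23.9] yaw -5.1 tilt 0.12 F [-10.7   2.6   7.7] grip 1.0
shift/40 before turn [0.011 0.004 0.003] after turn [0.011 0.004 0.003] turn/4deg [-0.008 -0.028 -0.025]
```

The long side is flush: contact came at x' = −110.6 mm with an immediate force rise. I'll retreat and travel over to behind the jar, turning so the push lines up with the mat.

Emit:
step_arm(
  plan=[
    [[0.45, 0, 0, 0, 0, 0, 0], [0, 0, -1, 0, 0, 0, 0], [0, 0, -1, 0, 0, 0, 0], [0.24, -0.94, 0, 0, 0, 1, 0.6], [0.17, -0.96, 0, 0, 0, 1, 0.6], [0.1, -0.97, 0, 0, 0, 1, 0.6], [0.04, -0.97, 0, 0, 0, 1, 0.6], [-0.03, -0.97, 0, 0, 0, 1, 0.6]],
  ],
)

```text
time: 16.08
tool_pos: [0.4679, 0.0152, 0.056]
eef_rot: [0.687, 3.065, 0.0]
force: [0.5, 0.9, 0.3]
grip_width: 0.486
grip_force: 0.0
```

Emit:
step_arm(
  plan=[
    [[-0.1, -0.97, 0, 0, 0, 1, 0.6], [-0.17, -0.96, 0, 0, 0, 1, 0.6], [-0.23, -0.94, 0, 0, 0, 1, 0.6], [-0.3, -0.93, 0, 0, 0, 1, 0.6], [0, 0, 0, 0, 0, 1, 0.6], [0, 0, 0, 0, 0, 1, 0.6], [0, 0, 0, 0, 0, 1, 0.6], [0, 0, 0, 0, 0, 1, 0.6]],
  ],
)

```text
time: 17.08
tool_pos: [0.4172, -0.1306, 0.0559]
eef_rot: [1.505, 2.757, -0.0]
force: [0.0, -0.0, -0.3]
grip_width: 0.4
grip_force: 0.0
```

```bash
python3 go.py 420 -131 -24 -68.9
cat > chk.py <<'E'
from h import *
o=np.array([669.3,287.9]);th=np.radians(-5.0);A=np.array([[np.cos(th),-np.sin(th)],[np.sin(th),np.cos(th)]])
im,d=viewer.capture("top");H=height("top",d)[...,2];hsv=cv2.cvtColor(im,cv2.COLOR_RGB2HSV)
# rail + case together, and top of the case alone
m=np.zeros(H.shape,bool);m[110:215,115:290]=((H>.036)&(H<.055))[110:215,115:290]
for c in blobs(m,800):
    r=cv2.minAreaRect((onplane("top",c,.045)*1000).astype(np.float32));b=cv2.boxPoints(r)
    print("case",np.round(r[0],1),np.round(r[1],1),round(r[2],1),"rail frame",((b-o)@A).round(1).tolist())
def circ(mask,z,name):
    for c in blobs(mask,100):
        w=(onplane("top",c,z)*1000).astype(np.float32);(x,y),r=cv2.minEnclosingCircle(w);e=cv2.minAreaRect(w)
        print(name,"px",c.mean(0).round(0),"ctr",np.round(e[0],1),"r",round(r,1),"size",np.round(e[1],1))
dark=(hsv[...,2]<110)
m=np.zeros(H.shape,bool);m[150:270,330:500]=((H>.044)&(H<.06)&dark)[150:270,330:500];circ(m,.052,"dark cap")
m=np.zeros(H.shape,bool);m[160:225,425:485]=((H<.008)&(hsv[...,2]<95)&(hsv[...,1]<130))[160:225,425:485];circ(m,0,"mat")
P={"pink":((H>.03)&(H<.06)&(hsv[...,0]>150)&(hsv[...,1]>60),.052)}
for k,(mm,z) in P.items():
    mm=mm.copy();mm[:,:290]=0;circ(mm,z,k)
np.savez("last.npz",im=im,d=d)
E
python3 chk.py
```

```text
t 17.07 pos [ 417.2 -130.6   55.9] yaw -57.27 tilt 0.0 F [ 0.  -0.  -0.3] grip 0.4
shift/40 before turn [-0.047  0.054  1.998] after turn [-0.035  0.062  1.998] turn/4deg [0.000e+00 1.000e-03 2.909e+00]
case [612.6 192.2] [201.1  96.9] 84.9 rail frame [[-96.8, -200.7], [0.1, -200.9], [0.5, 0.1], [-96.4, 0.3]]
mat px [447. 196.] ctr [ 515.2 -393.9] r 38.5 size [76.5 37.6]
pink px [315. 191.] ctr [529.9 -96.5] r 27.3 size [31.2 54.3]
```

The case is home: its corners are at (0.1,−200.9) and (0.5,0.1) mm in the rail frame. Now the jar. I'll finish the turn and descend behind it, re-checking jar and mat in the earlier scene image.

Emit:
step_arm(
  plan=[
    [[0, 0, 0, 0, 0, 1, 0.6], [0, 0, 0, 0, 0, 1, 0.6], [-0.04, 0.06, 0, 0, 0, 0.91, 0.6], [0, 0, 0.9, 0, 0, 0, 0.6], [0, 0, 0.8, 0, 0, 0, 0.6], [0, 0, 0.3, 0, 0, 0, 0.6]],
  ],
)

```text
time: 17.88
tool_pos: [0.4194, -0.1309, -0.0252]
eef_rot: [-1.772, -2.592, 0.001]
force: [0.5, -0.3, 0.8]
grip_width: 0.405
grip_force: 0.0
```

```bash
python3 go.py 514 -374 -24 -68.9
python3 - <<'E'
from h import *
f=np.load("scene0.npz");im,d=f["im"],f["d"];P=height("scene",d);H=P[...,2]
print("jar px depth pts", end=" ")
m=np.zeros(H.shape,bool);m[150:205,235:275]=((H>.044)&(H<.06))[150:205,235:275]
for c in blobs(m,60):
    e=cv2.minAreaRect((onplane("scene",c,.052)*1000).astype(np.float32));print(c.mean(0).round(),np.round(e[0],1),np.round(e[1],1))
m=np.zeros(H.shape,bool);m[150:178,180:222]=((H<.01)&(im.max(-1)<70))[150:178,180:222]
for c in blobs(m,60):
    e=cv2.minAreaRect((onplane("scene",c,0)*1000).astype(np.float32));print("mat",c.mean(0).round(),np.round(e[0],1),np.round(e[1],1))
f=np.load("top0.npz");im=f["im"].astype(int);print(im[191,425:480:3].sum(-1))
m=np.zeros(H.shape,bool);m[160:222,422:484]=(im.sum(-1)<230)[160:222,422:484]
for c in blobs(m,60):
    e=cv2.minAreaRect((onplane("top",c,0)*1000).astype(np.float32));print("mat top",c.mean(0).round(),np.round(e[0],1),np.round(e[1],1))
E
```

```text
t 17.88 pos [ 419.4 -130.9  -25.2] yaw -68.71 tilt 0.13 F [ 0.5 -0.3  0.8] grip 0.4
shift/40 before turn [-6.522e+00 -4.000e-03 -4.000e-02] after turn [-6.522  0.018 -0.03 ] turn/4deg [-0.024 -0.021  0.047]
jar px depth pts [244. 195.] [528.2 -95.8] [60.3 45.9]
[256. 174.] [ 444.6 -179.5] [64.1 46.5]
mat [200. 164.] [ 529.8 -410.1] [67.5 78.8]
[444 445 446 186 202 210 215 207 211 219 218 224 225 234 225 274 428 430
 428]
mat top [455. 190.] [ 523.3 -408.2] [80.5 69.4]
```

Both views put the mat at about (528,−409) and the jar on the planned line. I'll push gently with the two fingers as an open cradle.

Emit:
step_arm(
  plan=[
    [[-0.3, 0, 0, 0, 0, 0, 0.6], [-0.12, 0, 0, 0, 0, 0, 0.6], [-0.12, 0, 0, 0, 0, 0, 0.6], [-0.2, 0, 0, 0, 0, 0, 0.6], [-0.25, 0, 0, 0, 0, 0, 0.6], [-0.25, 0, 0, 0, 0, 0, 0.6], [-0.25, 0, 0, 0, 0, 0, 0.6], [-0.25, 0, 0, 0, 0, 0, 0.6]],
  ],
)

```text
time: 18.88
tool_pos: [0.4462, -0.1971, -0.024]
eef_rot: [-1.774, -2.592, 0.0]
force: [-0.7, 2.6, 3.0]
grip_width: 0.401
grip_force: 1.5
```

Emit:
step_arm(
  plan=[
    [[-0.28, 0, 0, 0, 0, 0, 0.6], [-0.28, 0, 0, 0, 0, 0, 0.6], [-0.28, 0, 0, 0, 0, 0, 0.6], [-0.28, 0, 0, 0, 0, 0, 0.6], [-0.28, 0, 0, 0, 0, 0, 0.6], [-0.28, 0, 0, 0, 0, 0, 0.6], [-0.28, 0, 0, 0, 0, 0, 0.6], [-0.28, 0, 0, 0, 0, 0, 0.6]],
  ],
)

```text
time: 19.88
tool_pos: [0.4788, -0.2807, -0.024]
eef_rot: [1.774, 2.593, -0.0]
force: [-0.8, 0.8, 1.2]
grip_width: 0.401
grip_force: 1.4
```

```bash
python3 go.py 514 -374 -24 -68.9;  python3 - <<'E'
from h import *
for n in("top","scene"):
    im,d=viewer.capture(n);H=height(n,d)[...,2];hsv=cv2.cvtColor(im,cv2.COLOR_RGB2HSV)
    m=((H>.03)&(H<.06)&(hsv[...,2]<125));W=onplane(n,np.c_[np.indices(d.shape)[1].ravel(),np.indices(d.shape)[0].ravel()],.045).reshape(*d.shape,2)
    m&=(W[...,0]>.4)&(W[...,0]<.62)&(W[...,1]<-.23)&(W[...,1]>-.5)
    for c in blobs(m,15):
        e=cv2.minAreaRect((onplane(n,c,.052)*1000).astype(np.float32));print(n,c.mean(0).round(),np.round(e[0],1),np.round(e[1],1))
    np.savez(f"{n}5.npz",im=im,d=d)
E
```

```text
t 19.88 pos [ 478.8 -280.7  -24. ] yaw -68.77 tilt 0.0 F [-0.8  0.8  1.2] grip 0.4
shift/40 before turn [-2.493e+00 -2.400e-02  1.000e-03] after turn [-2.493e+00 -1.800e-02  1.000e-03] turn/4deg [-0.     0.     0.032]
scene [228. 164.] [ 487.5 -277. ] [90.1 83.6]
```

Emit:
step_arm(
  plan=[
    [[-0.28, 0, 0, 0, 0, 0, 0.6], [-0.28, 0, 0, 0, 0, 0, 0.6], [-0.28, 0, 0, 0, 0, 0, 0.6], [-0.28, 0, 0, 0, 0, 0, 0.6], [-0.28, 0, 0, 0, 0, 0, 0.6], [-0.28, 0, 0, 0, 0, 0, 0.6], [-0.25, 0, 0, 0, 0, 0, 0.6], [-0.2, 0, 0, 0, 0, 0, 0.6]],
  ],
)

```text
time: 20.98
tool_pos: [0.5095, -0.36, -0.024]
eef_rot: [-1.775, -2.592, 0.0]
force: [-0.7, 1.0, 0.2]
grip_width: 0.399
grip_force: 0.6
```

Emit:
step_arm(
  plan=[
    [[-0.15, 0, 0, 0, 0, 0, 0.6], [-0.12, 0, 0, 0, 0, 0, 0.6], [-0.06, 0, 0, 0, 0, 0, 0.6], [0, 0, 0, 0, 0, 0, 0.6]],
  ],
)

```text
time: 21.48
tool_pos: [0.5142, -0.3718, -0.0239]
eef_rot: [1.774, 2.592, -0.0]
force: [0.0, 0.1, -0.3]
grip_width: 0.401
grip_force: 0.0
```

```bash
python3 go.py 514 -374 -24 -68.9
```

```text
t 21.48 pos [ 514.2 -371.8  -23.9] yaw -68.77 tilt 0.01 F [ 0.   0.1 -0.3] grip 0.4
shift/40 before turn [-0.048 -0.024  0.002] after turn [-0.048 -0.024  0.002] turn/4deg [0.001 0.003 0.032]
```

Emit:
step_arm(
  plan=[
    [[0.5, 0, 0, 0, 0, 0, 0.6], [1, 0, 0, 0, 0, 0, 0.6], [0, 0, -1, 0, 0, 0, 0.6], [0, 0, -1, 0, 0, 0, 0.6], [0, 0, -0.5, 0, 0, 0, 0.6], [0.93, 0.35, 0, 0, 0, 0, 0.6], [0.93, 0.35, 0, 0, 0, 0, 0.6], [0.93, 0.35, 0, 0, 0, 0, 0.6]],
  ],
)

```text
time: 22.48
tool_pos: [0.4902, -0.1948, 0.0755]
eef_rot: [-1.774, -2.592, 0.0]
force: [-0.0, 0.2, -0.2]
grip_width: 0.4
grip_force: 0.0
```

Emit:
step_arm(
  plan=[
    [[0.93, 0.35, 0, 0, 0, 0, 0.6], [0.93, 0.35, 0, 0, 0, 0, 0.6], [0.93, 0.35, 0, 0, 0, 0, 0.6], [0.93, 0.35, 0, 0, 0, 0, 0.6], [0.93, 0.35, 0, 0, 0, 0, 0.6], [0.93, 0.35, 0, 0, 0, 0, 0.6], [0.93, 0.35, 0, 0, 0, 0, 0.6], [0.93, 0.35, 0, 0, 0, 0, 0.6]],
  ],
)

```text
time: 23.48
tool_pos: [0.4866, 0.1228, 0.0755]
eef_rot: [-1.774, -2.592, 0.001]
force: [0.4, -0.8, -0.2]
grip_width: 0.4
grip_force: 0.0
```

Emit:
step_arm(
  plan=[
    [[0.93, 0.35, 0, 0, 0, 0, 0.6], [0.93, 0.35, 0, 0, 0, 0, 0.6], [0.93, 0.35, 0, 0, 0, 0, 0.6], [0.93, 0.35, 0, 0, 0, 0, 0.6], [0, 0, 0, 0, 0, 0, 0.6]],
  ],
)

```text
time: 24.1
tool_pos: [0.4852, 0.2822, 0.0754]
eef_rot: [-1.771, -2.595, 0.0]
force: [-0.0, -0.9, 0.5]
grip_width: 0.397
grip_force: 0.0
```

```bash
python3 go.py
python3 - <<'E'
from h import *
im,d=viewer.capture("top");np.savez("end.npz",im=im,d=d);H=height("top",d)[...,2]
cv2.imwrite("pics/end.png",im[...,::-1])
f=np.load("top0.npz");H0=height("top",f["d"])[...,2]
for nm,h in(("before",H0),("after",H)):
    m=(h>.03)&(h<.1);m[:,:295]=0;m[:105]=0;m[300:]=0
    for c in blobs(m,40):
        e=cv2.minAreaRect((onplane("top",c,.052)*1000).astype(np.float32));print(nm,c.mean(0).round(0),np.round(e[0],1),np.round(e[1],1))
E
```

```text
t 24.1 pos [485.2 282.2  75.4] yaw -68.63 tilt 0.02 F [-0.  -0.9  0.5] grip 0.4
before [359. 278.] [ 343.2 -180.2] [54.3 53.8]
before [358. 231.] [ 440.5 -184. ] [52.6 53.8]
before [317. 194.] [ 519.9 -102.5] [52.8 53.4]
before [360. 176.] [ 555.8 -194.1] [42.8 40.9]
before [550. 229.] [ 433.3 -590.9] [ 52.4 288.4]
before [356. 130.] [ 655.3 -191.7] [41.2 44.2]
before [410. 113.] [ 693.  -310.4] [15.1 16. ]
after [359. 278.] [ 343.6 -181.1] [53.6 53.1]
after [318. 194.] [ 519.9 -102.5] [52.8 53.4]
after [458. 189.] [ 524.2 -399.9] [54.3 60.2]
after [360. 177.] [ 555.8 -194.1] [42.8 40.9]
after [550. 229.] [ 434.9 -579.2] [ 51.  291.2]
after [356. 130.] [ 656.4 -191.7] [41.1 42. ]
```

View pics/end.png

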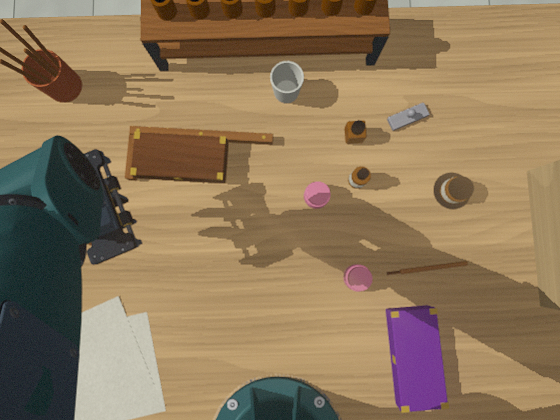

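Final view: the case sits in the rail corner at (180,155), the jar stands over the mat at (457,189), and the bystanders are where they were. I'll measure the jar's cap more tightly against the mat before handing in.

```bash
python3 - <<'E'
from h import *
im,d=viewer.capture("top");H=height("top",d)[...,2]
for lo in(.04,.046):
    m=(H>lo)&(H<.06);m[:,:425]=0;m[:,485:]=0;m[:165]=0;m[215:]=0
    for c in blobs(m,40):
        w=onplane("top",c,.052)*1000;e=cv2.minAreaRect(w.astype(np.float32));print("top cap",lo,np.round(e[0],1),np.round(e[1],1),cv2.minEnclosingCircle(w.astype(np.float32)))
im,d=viewer.capture("scene");H=height("scene",d)[...,2]
m=(H>.046)&(H<.06);m[:,:175]=0;m[:,225:]=0;m[:130]=0;m[185:]=0
for c in blobs(m,30):
    w=onplane("scene",c,.052)*1000;e=cv2.minAreaRect(w.astype(np.float32));print("scene cap",np.round(e[0],1),np.round(e[1],1),w.mean(0).round(1))
# mat centre: circle through edge of dark region in first top image
f=np.load("top0.npz")["im"].astype(int).sum(-1);m=(f<330);m[:,:425]=0;m[:,480:]=0;m[:165]=0;m[217:]=0
for c in blobs(m,300):
    w=onplane("top",c,0)*1000;print("mat",cv2.minEnclosingCircle(w.astype(np.float32)),w.mean(0))
E
python3 chk.py | grep case
```

```text
top cap 0.04 [ 524. -405.] [53.6 49.2] ((523.6692504882812, -403.85784912109375), 28.14647102355957)
top cap 0.046 [ 525.1 -406.3] [51.1 47.1] ((524.8203125, -405.86376953125), 26.05594825744629)
scene cap [ 558.7 -197.1] [33.8 36.8] [ 559.4 -193.9]
scene cap [ 528.1 -400. ] [54.6 53.5] [ 529.6 -402.2]
mat ((528.1068725585938, -409.8345947265625), 42.343631744384766) [ 527.82145192 -410.15883805]
case [612.8 192.1] [201.   96.5] 84.9 rail frame [[-96.3, -200.8], [0.2, -200.9], [0.5, 0.1], [-96.1, 0.2]]
```

The jar's cap centre is at (525,−406) and the mat's at (528,−410), so they are about 5 mm apart against the 14 mm limit. The case is home, so I'm handing in.

```bash
python3 -c "
from plant import job
print(job.close_job())"
```

```text
the job is handed in; nothing more can be done
None
```

I handed the job in at about 24 s: the pen case is home in the rail corner (corners measured within about 1 mm), the ink jar stands on the mat about 5 mm off centre by the top camera (about 10 mm by the scene camera, limit 14 mm), and everything I re-measured nearby is still in place.

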